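# Set out the calibration weights in order of size

### The job

Put the four brass calibration weights away on the wooden board, one standing upright on the middle of each round black rubber pad, in order of size: the largest on the pad next to the short steel post, then ever smaller along the row, the smallest on the pad farthest from the post. Leave the grey coating gauge where it lies.

Things in the scene. Friction and masses are not known exactly. Their poses are not given: they have to be found in the camera images.
- center_xl (a point): The largest of four brass calibration weights, loose: an upright cylinder with a narrower knob on top, all of one shape and told apart by size. 42 mm in diameter, 62 mm high (knob about 29 mm wide), about 0.45 kg. This point is its centre, half-way up; z is its axis. The lower 55 % of its height is a straight cylinder that can be gripped round.
- center_l (a point): The second largest of four brass calibration weights, loose: an upright cylinder with a narrower knob on top, all of one shape and told apart by size. 32 mm in diameter, 46 mm high (knob about 22 mm wide), about 0.2 kg. This point is its centre, half-way up; z is its axis. The lower 55 % of its height is a straight cylinder that can be gripped round.
- center_m (a point): The third largest of four brass calibration weights, loose: an upright cylinder with a narrower knob on top, all of one shape and told apart by size. 26 mm in diameter, 36 mm high (knob about 18 mm wide), about 0.1 kg. This point is its centre, half-way up; z is its axis. The lower 55 % of its height is a straight cylinder that can be gripped round.
- center_s (a point): The smallest of four brass calibration weights, loose: an upright cylinder with a narrower knob on top, all of one shape and told apart by size. 20 mm in diameter, 30 mm high (knob about 14 mm wide), about 0.05 kg. This point is its centre, half-way up; z is its axis. The lower 55 % of its height is a straight cylinder that can be gripped round.
- pad_a: pad_a: one of four equal black rubber discs, 52 mm in diameter and 3 mm thick, in one straight row 70 mm apart on a wooden board (75 x 360 x 10 mm, lying on the desk); fixed. Along the row they are pad_a, pad_b, pad_c, pad_d, pad_a at the left (+y) end. Origin: centre of its underside, which is 10 mm above the desk (its top is 13 mm above the desk). x points across the row and y along it, towards pad_a.
- pad_b: pad_b: one of four equal black rubber discs, 52 mm in diameter and 3 mm thick, in one straight row 70 mm apart on a wooden board (75 x 360 x 10 mm, lying on the desk); fixed. Along the row they are pad_a, pad_b, pad_c, pad_d, pad_a at the left (+y) end. Origin: centre of its underside, which is 10 mm above the desk (its top is 13 mm above the desk). x points across the row and y along it, towards pad_a.
- pad_c: pad_c: one of four equal black rubber discs, 52 mm in diameter and 3 mm thick, in one straight row 70 mm apart on a wooden board (75 x 360 x 10 mm, lying on the desk); fixed. Along the row they are pad_a, pad_b, pad_c, pad_d, pad_a at the left (+y) end. Origin: centre of its underside, which is 10 mm above the desk (its top is 13 mm above the desk). x points across the row and y along it, towards pad_a.
- pad_d: pad_d: one of four equal black rubber discs, 52 mm in diameter and 3 mm thick, in one straight row 70 mm apart on a wooden board (75 x 360 x 10 mm, lying on the desk); fixed. Along the row they are pad_a, pad_b, pad_c, pad_d, pad_a at the left (+y) end. Origin: centre of its underside, which is 10 mm above the desk (its top is 13 mm above the desk). x points across the row and y along it, towards pad_a.
- end_post: short upright steel post, 22 mm in diameter and 40 mm high on a 28 mm foot, fixed on the board in line with the pads, its axis 60 mm beyond the centre of the last pad at one end of the row, sometimes the left and sometimes the right end (the other end has only a small flat screw). It marks where the largest weight goes: on the pad next to it. Origin: centre of its underside, 10 mm above the desk.
- gauge_mid (a point): bystander: a grey hand-held coating gauge with a small display, 102 x 54 x 27 mm, lying loose on the desk. To be left alone. This point is its middle, half-way up.
Things that resemble listed ones, but are neither listed nor needed, are in the scene too. Leave any green look-alike of the part that bears center_xl alone.

How it is judged:
By the outcome, as a careful person would: the job done as asked, in the order asked, and still so for the second after the job is handed in, with the robot touching nothing.
It also fails if it takes over 99 s, if anything falls off the work surface, if the arm or the gripper's body presses on something with over 40 N, if the wrist force passes 120 N, or if a joint passes its speed limit or range.

### The arm

A 6-joint arm with a two-finger parallel gripper is mounted at the origin on a cart in front of the work surface, level with it; the furniture and walls round the work are solid. World frame = base frame: x ahead of the robot, y to its left, z up, the work surface at z = 0. Lengths are in m, angles in rad, forces in N, time in s.
With the tool pointing down it reaches from about 0.25 to 0.775 m from the base axis. Payload 4 kg.
Tool frame: the origin (TCP) lies at the centre of the arm's flange, where the gripper is bolted on; the fingertips stand 199 mm ahead of it and the grasp point (between the pads) lies 180 mm ahead of it (robot.tcp_to_tips is the z of the fingertips in the tool frame, in m); z points along the fingers, y is the line along which they close (so a half turn about z gives the same grasp; the last joint's range is limited). The gripper opens to 94 mm and grips with 3 to 60 N. Pads are 16 mm wide; open, the fingers measure 119 mm over their backs; the gripper's body (75 mm by 177 mm) begins 78 mm behind the grasp point.
Start: joints at [-1.366, 0.087, 1.371, -0, 1.684, -0.103], TCP at [0.167, -0.524, 0.405] pointing down, gripper open.
Joint ranges: [-3.1, 3.1], [-0.76, 2.03], [0.27, 2.55], [-1.08, 4.22], [0.17, 2.65], [-2.57, 2.57]. Speed limits (rad/s): [2.79, 2.79, 3.14, 3.14, 3.14, 3.14].

### API

Orientations are given as [roll, pitch, yaw] about the fixed x, y, z axes, in that order (R = Rz(yaw) Ry(pitch) Rx(roll)).
In Python, from bench import robot gives the robot as it stands.
- The arm moves only by the tool play_rows, never from a script. Its arguments are lists of equal length, an entry for each row: "translation": the shift along the tool's x, y, z scaled (see below), a list of three; "twist": the turn, a rotation vector about the tool's x, y, z scaled (see below), a list of three; "gripper": the opening, from -1 (shut) to 1 (fully open). A call has 1 to 8 rows; each row shifts and turns the commanded pose from where the row before left it, along the tool's axes as they then stand; what a row does not reach is not made up. The controller multiplies each number of a shift by 0.04 m and each number of a turn by 0.1 rad. A row lasts 1/10 s, in which the tool goes at most 50 mm and 8.59 degrees, less where a joint would pass 70% of its speed; a pose out of reach is approached as far as the arm can. A call with a number of a shift or a turn outside -1 to 1 is refused whole. A call with a gripper value outside its range is refused whole. The fingers move at their own pace and stop on an object; the grip force is fixed at half the most. Time passes only in rows, so rows that do not move let the fingers close. It gives the time, the measured TCP pose, the force, the opening and the grip force at its end, in the units of the state.
- robot.get_obs(): the state, without advancing time (a new reading comes with each control period).
- robot.snapshot(name): name is "side" or "top" or "wrist"; returns the picture (420x560x3 uint8, red, green, blue); there is no depth.
- robot.camera_model(name): a dict with "camera_matrix" (3x3 intrinsics, pixels), "rvec" (rotation vector, rad) and "tvec" (3), from world to camera coordinates, as OpenCV has them. Camera axes: x right, y down, z forward; pixel columns grow to the right and rows downward; lengths in m; the calibration is good to about 2 mm. The wrist camera is an equidistant fisheye: a pixel r from the principal point sees the ray r / f radians off the axis. A picture is of the moment at which its call begins: read the wrist's pose just before it. camera_model takes no time and is no camera call; for the wrist camera it gives the pose at the moment of the call.
- robot.close_job(): hands the job in; it is judged then, once.
Trained networks look in the newest picture that a camera, given by its name, has taken for a name from the list of things; names that differ only in an ending like _2 or _b are one class to them, and where a whole thing is asked for, a point or a joint stands for the part that bears it (a point fixed in the world has none). Each returns a list of dicts, best first, with "score" (0 to 1); they miss things now and then, are a little off and sometimes report something else, mostly with a low value. They report only what shows in the picture. A call takes as long as a camera call. They do not tell look-alikes from the thing itself.
- robot.recognise(name, camera): "centre" ([x, y, z] in m, in world coordinates, good to about 4 mm: the middle of the surface that is visible of it).
- robot.spot_point(name, camera): "centre" ([x, y, z] in m, in world coordinates, good to about 4 mm: a listed point, or the origin of a listed thing).
The state is a dict: "time": time; "joint_positions": joint angles; "qvel": joint speeds; "joint_torque": joint torques, N m; "tool_pos": TCP position; "ee_rot": TCP orientation; "wrist_force": force on the tool from outside, world axes, zero at the start; "wrist_torque": the same for the moment, N m; "width": finger opening in m; "finger_force": force on a finger pad.
Only numpy, scipy, OpenCV 4.12 (cv2) and the standard library are available. Lean on these libraries where they do the work, as an engineer would, in place of code of your own. Each camera call takes 0.05 s, during which the arm holds its last target. There are 200 camera calls.

## Working session

There is one attempt and no reset: what is moved stays moved. The work goes in short steps, Python scripts to look and compute and a tool call to move; the robot and the scene stay as the last step left them, time stands still between calls to the robot, and variables do not carry over. Pictures are saved under pics/ and viewed, at most 14 in all, crops included, and the job is handed in when it is done.

Besides the shell and the picture viewer there is one more tool, called after ">>>" as name(argument=value, ...) on one line, values as JSON. play_rows: Moves the arm, as the interface text tells. Its arguments: {"type":"object","properties":{"translation":{"type":"array","items":{"type":"array","items":{"type":"number","minimum":-1,"maximum":1}}},"twist":{"type":"array","items":{"type":"array","items":{"type":"number","minimum":-1,"maximum":1}}},"gripper":{"type":"array","items":{"type":"number"}}},"required":["translation","twist","gripper"]}

```bash
ls; mkdir -p pics
python3 - <<'E'
from bench import robot
import cv2, numpy as np
for n in ["top","side"]:
    im=robot.snapshot(n); cv2.imwrite(f"pics/{n}0.png",cv2.resize(im[:,:,::-1],(800,600)))
    for t in ["center_xl","center_l","center_m","center_s","pad_a","end_post","gauge_mid"]:
        print(n,t,[(np.round(d["centre"],3).tolist(),round(d["score"],2)) for d in robot.spot_point(t,n)][:6])
    print({k:np.round(v,3).tolist() for k,v in robot.camera_model(n).items()})
o=robot.get_obs();print({k:np.round(v,3).tolist() for k,v in o.items()})
E
```

```text
pics
top center_xl [([0.448, -0.356, 0.03], 0.74), ([0.425, -0.633, 0.031], 0.66)]
top center_l [([0.427, -0.277, 0.018], 0.52), ([0.432, -0.186, 0.021], 0.43), ([0.458, -0.076, 0.012], 0.37)]
top center_m [([0.427, -0.277, 0.018], 0.52), ([0.432, -0.186, 0.021], 0.43), ([0.458, -0.076, 0.012], 0.37)]
top center_s [([0.427, -0.277, 0.018], 0.52), ([0.432, -0.186, 0.021], 0.43), ([0.458, -0.076, 0.012], 0.37)]
top pad_a [([0.529, 0.225, 0.007], 0.69), ([0.541, 0.159, 0.013], 0.68), ([0.497, 0.364, 0.007], 0.62), ([0.515, 0.292, 0.014], 0.45)]
top end_post [([0.56, 0.102, 0.011], 0.64)]
top gauge_mid [([0.386, 0.076, 0.011], 0.88)]
{'camera_matrix': [[415.439, 0.0, 275.452], [0.0, 415.439, 217.948], [0.0, 0.0, 1.0]], 'rvec': [2.114, -2.167, 0.14], 'tvec': [-0.072, 0.504, 1.283]}
side center_xl [([0.445, -0.354, 0.032], 0.71), ([0.424, -0.627, 0.03], 0.69)]
side center_l [([0.431, -0.184, 0.025], 0.67), ([0.426, -0.279, 0.018], 0.57), ([0.457, -0.075, 0.015], 0.4)]
side center_m [([0.431, -0.184, 0.025], 0.67), ([0.426, -0.279, 0.018], 0.57), ([0.457, -0.075, 0.015], 0.4)]
side center_s [([0.431, -0.184, 0.025], 0.67), ([0.426, -0.279, 0.018], 0.57), ([0.457, -0.075, 0.015], 0.4)]
side pad_a [([0.534, 0.226, 0.01], 0.55), ([0.551, 0.162, 0.011], 0.53), ([0.497, 0.359, 0.014], 0.47), ([0.511, 0.292, 0.008], 0.42)]
side end_post [([0.56, 0.096, 0.01], 0.43)]
side gauge_mid [([0.383, 0.078, 0.014], 0.5)]
{'camera_matrix': [[491.547, 0.0, 276.298], [0.0, 491.547, 200.149], [0.0, 0.0, 1.0]], 'rvec': [1.894, -0.247, 0.204], 'tvec': [-0.503, 0.074, 1.73]}
{'time': 0.8, 'joint_positions': [-1.366, 0.087, 1.371, -0.0, 1.684, -0.103], 'qvel': [0.0, -0.0, -0.0, 0.001, -0.001, -0.001], 'joint_torque': [-0.001, -33.999, -30.258, 0.072, 0.023, -0.0], 'tool_pos': [0.167, -0.524, 0.405], 'ee_rot': [3.141, 0.0, 0.308], 'wrist_force': [0.502, -1.216, 0.09], 'wrist_torque': [0.069, -0.029, 0.039], 'finger_force': 0.0, 'width': 0.094}
```

View pics/top0.png

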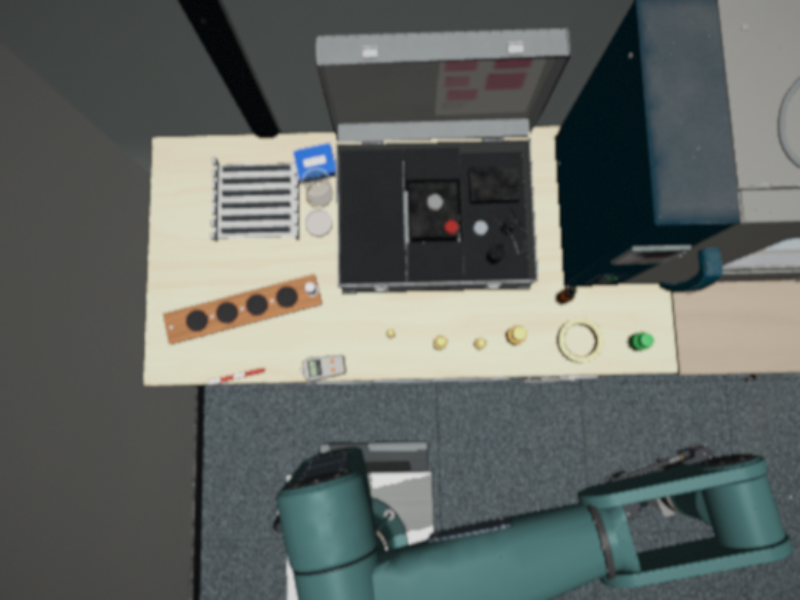

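View pics/side0.png

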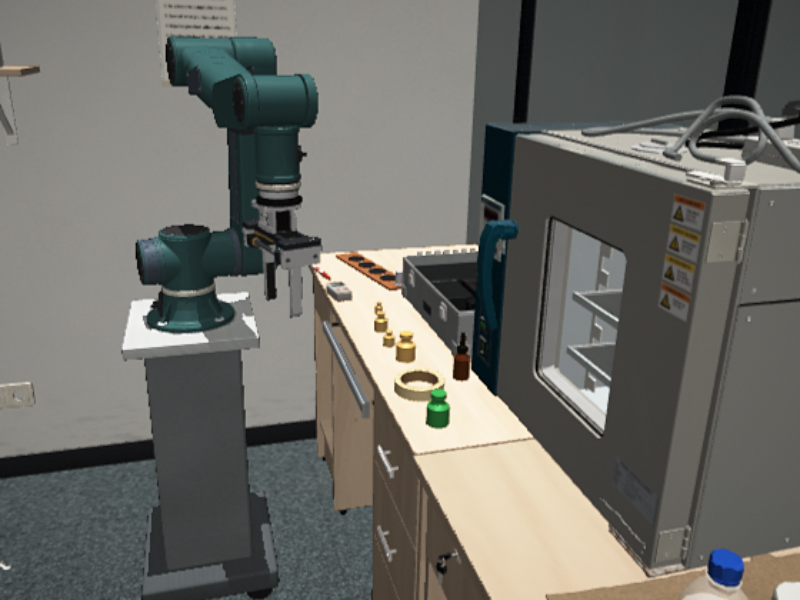

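The side picture shows the brass weights on the desk at about (379,308), (381,323), (389,339) and (405,347), and the green look-alike at (438,408).

In the top picture, four things could be taken for a wanted weight:
- **XL:** brass at (517,335). The green one at (642,341) is the look-alike and stays put.
- **L:** (440,342).
- **M or S:** (480,343) or (391,333). I'll settle which by measuring their size.

The post is at (311,288), the right end of the row, so the row runs pad_d=XL, pad_c=L, pad_b=M, pad_a=S.

```bash
cat > h.py <<'E'
from bench import robot
import cv2, numpy as np
def proj(n,P):
    m=robot.camera_model(n); return cv2.projectPoints(np.array(P,float),np.array(m["rvec"]),np.array(m["tvec"]),np.array(m["camera_matrix"]),None)[0][:,0]
A=np.linspace(0,2*np.pi,40)
def ring(x,y,z,r): return np.c_[x+r*np.cos(A),y+r*np.sin(A),0*A+z]
def sil(n,x,y,parts,S=8):
    m=np.zeros((420*S,560*S),np.uint8)
    for z0,z1,r in parts:
        p=proj(n,np.r_[ring(x,y,z0,r),ring(x,y,z1,r)]); h=cv2.convexHull(((p+.5)*S).astype(np.float32)).astype(np.int32)
        cv2.fillConvexPoly(m,h,1)
    M=cv2.moments(m,True); return np.array([M["m10"]/M["m00"]/S-.5,M["m01"]/M["m00"]/S-.5]),M["m00"]/S/S
def fit(n,mask,x,y,parts):
    p=proj(n,[[x,y,parts[0][0]]])[0]
    k,lab,st,ce=cv2.connectedComponentsWithStats(mask.astype(np.uint8)); 
    ok=[i for i in range(1,k) if st[i,4]>15]; i=min(ok,key=lambda i:np.hypot(*(ce[i]-p)))
    q=np.array([x,y])
    for _ in range(4):
        c,a=sil(n,*q,parts); d=.01
        J=np.c_[sil(n,q[0]+d,q[1],parts)[0]-c,sil(n,q[0],q[1]+d,parts)[0]-c]/d
        q=q+np.linalg.solve(J,ce[i]-c)
    return q,a,st[i,4]
SZ=dict(xl=(.042,.062,.029),l=(.032,.046,.022),m=(.026,.036,.018),s=(.020,.030,.014))
def wparts(k,z=0): d,h,b=SZ[k]; return [(z,z+.58*h,d/2),(z+.58*h,z+h,b/2)]
E
cat > m1.py <<'E'
from h import *
W=dict(xl=(.446,-.355),m=(.4265,-.278),l=(.4315,-.185),s=(.457,-.0755))
P=dict(a=(.497,.362),b=(.513,.292),c=(.531,.225),d=(.546,.16))
for n in ["top","side"]:
    im=robot.snapshot(n); hsv=cv2.cvtColor(im,cv2.COLOR_RGB2HSV).astype(int)
    if n=="top": cv2.imwrite("pics/crop1.png",cv2.resize(im[195:260,100:400,::-1],None,fx=2.6,fy=2.6,interpolation=2))
    else: cv2.imwrite("pics/crop2.png",cv2.resize(im[160:310,210:410,::-1],None,fx=4,fy=4,interpolation=2))
    brass=(hsv[...,1]>95)&(abs(hsv[...,0]-21)<9)&(hsv[...,2]>90); 
    dark=hsv[...,2]<60
    for k,v in W.items(): q,a,b=fit(n,brass,*v,wparts(k)); print(n,k,np.round(q,4),"area model %.0f seen %d"%(a,b))
    for k,v in P.items(): q,a,b=fit(n,dark,*v,[(.0125,.013,.026)]); print(n,"pad",k,np.round(q,4),"area %.0f seen %d"%(a,b))
E
python3 m1.py
```

```text
top xl [ 0.4409 -0.347 ] area model 170 seen 56
top m [ 0.4417 -0.3486] area model 64 seen 56
top l [ 0.4414 -0.3481] area model 98 seen 56
top s [ 0.4419 -0.349 ] area model 39 seen 56
top pad a [0.4967 0.3627] area 203 seen 113
top pad b [0.5136 0.2948] area 202 seen 114
top pad c [0.5294 0.2265] area 201 seen 110
top pad d [0.5463 0.1587] area 200 seen 110
side xl [ 0.4443 -0.361 ] area model 275 seen 230
side m [ 0.4517 -0.3367] area model 98 seen 230
side l [ 0.4331 -0.2157] area model 132 seen 193
side s [ 0.4374 -0.1996] area model 53 seen 193
side pad a [0.4946 0.3532] area 34 seen 20
side pad b [0.5116 0.2844] area 37 seen 26
side pad c [0.5289 0.2198] area 40 seen 27
side pad d [0.5438 0.1503] area 44 seen 28
```

View pics/crop2.png

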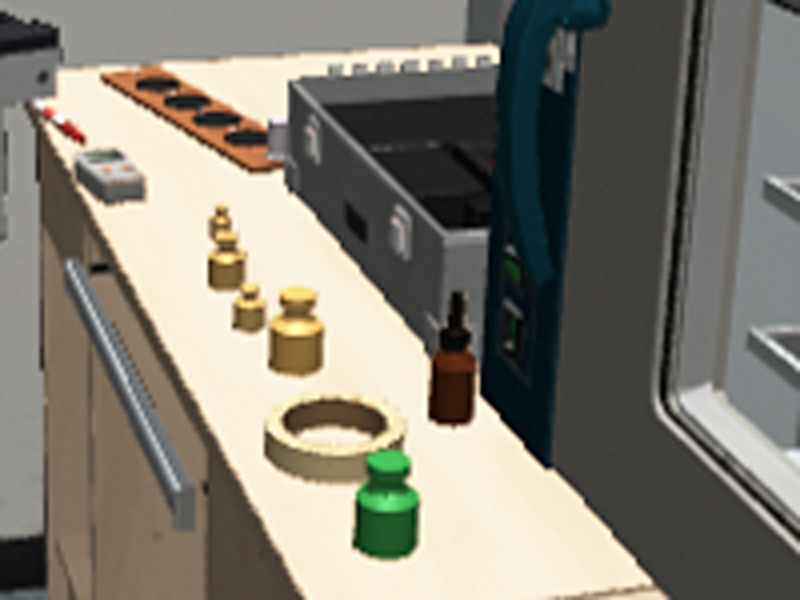

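The close crop shows four brass weights, the green look-alike at (387,505), a tape ring and a brown bottle at (453,370). Of the two undecided weights, the one at (220,222) is the smallest and the one at (249,307) is the medium. I'll fix the brass mask next.

```bash
cat > m2.py <<'E'
from h import *
W=dict(xl=(.446,-.355),m=(.4265,-.278),l=(.4315,-.185),s=(.457,-.0755))
for n in ["top","side"]:
    im=robot.snapshot(n); b=cv2.cvtColor(im,cv2.COLOR_RGB2LAB)[...,2].astype(float)
    for k,v in W.items():
        u,w=proj(n,[[*v,.01]])[0].round().astype(int); R=b[w-14:w+15,u-14:u+15]
        bg=np.median(R); th=(bg+np.percentile(R,98))/2
        M=np.zeros(b.shape,bool); M[w-14:w+15,u-14:u+15]=R>th
        q,a,s=fit(n,M,*v,wparts(k)); out=[]
        for kk in SZ: out.append("%s %.0f"%(kk,sil(n,*q,wparts(kk))[1]))
        print(n,k,np.round(q,4),"bg %.0f th %.0f"%(bg,th),"seen",s,"models",out)
# case corner / bottle via side+top handpicked pixels (800x600 pics -> /800*560)
def ray(n,u,v):
    m=robot.camera_model(n);R=cv2.Rodrigues(np.array(m["rvec"]))[0];t=np.array(m["tvec"])
    d=R.T@np.linalg.inv(m["camera_matrix"])@[u,v,1]; return -R.T@t,d
def tri(a,b):
    (o,d),(p,e)=ray("top",*a),ray("side",*b); s=np.linalg.lstsq(np.c_[d,-e],p-o,rcond=None)[0]; return (o+s[0]*d+p+s[1]*e)/2,np.linalg.norm(o+s[0]*d-p-s[1]*e)
f=.7
print("case left front top",tri((340*f,285*f),(210+288/4,160+82/4)))
print("case right front top",tri((534*f,287*f),(210+445/4,160+235/4)))
print("bottle top",tri((565*f,292*f),(210+458/4,160+294/4)))
E
python3 m2.py
```

```text
top xl [ 0.4454 -0.3564] bg 139 th 152 seen 134 models ['xl 170', 'l 98', 'm 64', 's 39']
top m [ 0.4295 -0.2757] bg 139 th 148 seen 46 models ['xl 162', 'l 93', 'm 62', 's 37']
top l [ 0.4335 -0.1864] bg 139 th 150 seen 70 models ['xl 154', 'l 89', 'm 59', 's 35']
top s [ 0.456  -0.0757] bg 139 th 146 seen 27 models ['xl 153', 'l 88', 'm 58', 's 35']
side xl [ 0.4488 -0.3448] bg 144 th 161 seen 53 models ['xl 270', 'l 152', 'm 99', 's 63']
side m [ 0.4319 -0.2678] bg 139 th 158 seen 18 models ['xl 247', 'l 140', 'm 90', 's 57']
side l [ 0.436  -0.1761] bg 139 th 156 seen 25 models ['xl 222', 'l 126', 'm 81', 's 52']
side s [ 0.4541 -0.0965] bg 139 th 156 seen 28 models ['xl 202', 'l 115', 'm 74', 's 47']
case left front top (array([0.55042041, 0.02651752, 0.10685686]), np.float64(0.001057549747617722))
case right front top (array([ 0.54433142, -0.38542755,  0.10684602]), np.float64(0.017266657736879822))
bottle top (array([ 0.53241236, -0.45404421,  0.08859106]), np.float64(0.011822952512793831))
```

Sizes agree with the fits: every mask is 0.74–0.79 of its own model. The case is 107 mm high with its front at x≈0.55. First reach is XL at (0.445,-0.356).

>>> play_rows(translation=[[0,0,0.5],[0,0,0.5],[0,0,0.5],[0,0,0.5],[0,0,0.5],[0.754,-0.681,0],[0.754,-0.681,0],[0.754,-0.681,0]], twist=[[0,0,1],[0,0,1],[0,0,1],[0,0,1],[0,0,1],[0,0,0],[0,0,0],[0,0,0]], gripper=[0.5,0.5,0.5,0.5,0.5,0.5,0.5,0.5])

```text
time: 1.8
tool_pos: [0.2718, -0.4606, 0.3044]
ee_rot: [-3.141, 0.0, -0.194]
wrist_force: [-0.2, -0.8, 0.2]
width: 0.0708
finger_force: 0.0
```

>>> play_rows(translation=[[0.754,-0.681,0],[0.754,-0.681,0],[0.754,-0.681,0],[0.754,-0.681,0],[0.754,-0.681,0],[0,0,0],[0,0,0]], twist=[[0,0,0],[0,0,0],[0,0,0],[0,0,0],[0,0,0],[0,0,0],[0,0,0]], gripper=[0.5,0.5,0.5,0.5,0.5,0.5,0.5])

```text
time: 2.5
tool_pos: [0.4456, -0.3558, 0.3045]
ee_rot: [3.141, 0.001, -0.19]
wrist_force: [-0.1, -0.3, 1.1]
width: 0.0704
finger_force: 0.0
```

```bash
cat > w.py <<'E'
from h import *
def wproj(P,m): return cv2.fisheye.projectPoints(np.array(P,float)[:,None],np.array(m["rvec"]),np.array(m["tvec"]),np.array(m["camera_matrix"]),np.zeros(4))[0][:,0]
def overlay(rings,name,crop=None,S=2):
    m=robot.camera_model("wrist"); im=robot.snapshot("wrist")[:,:,::-1]; im=cv2.resize(im,None,fx=S,fy=S,interpolation=2)
    for r,c in rings: cv2.polylines(im,[np.int32((wproj(ring(*r),m)+.5)*S*16)],True,c,1,cv2.LINE_AA,4)
    if crop: im=im[crop[1]*S:crop[3]*S,crop[0]*S:crop[2]*S]
    if max(im.shape)>800: im=cv2.resize(im,(800,600),interpolation=cv2.INTER_AREA)
    cv2.imwrite(name,im)
E
python3 - <<'E'
from w import *
W=dict(xl=(.4454,-.3564),m=(.4295,-.2757),l=(.4335,-.1864),s=(.456,-.0757))
R=[]
for k,(x,y) in W.items():
    d,h,b=SZ[k]; R+=[((x,y,0,d/2),(0,0,255)),((x,y,h,b/2),(255,0,0))]
overlay(R,"pics/w1.png")
print([ (np.round(d["centre"],3),round(d["score"],2)) for d in robot.spot_point("center_xl","wrist")])
E
```

```text
[(array([ 0.448, -0.355,  0.022]), 0.71), (array([ 0.423, -0.628,  0.03 ]), 0.63)]
```

View pics/w1.png

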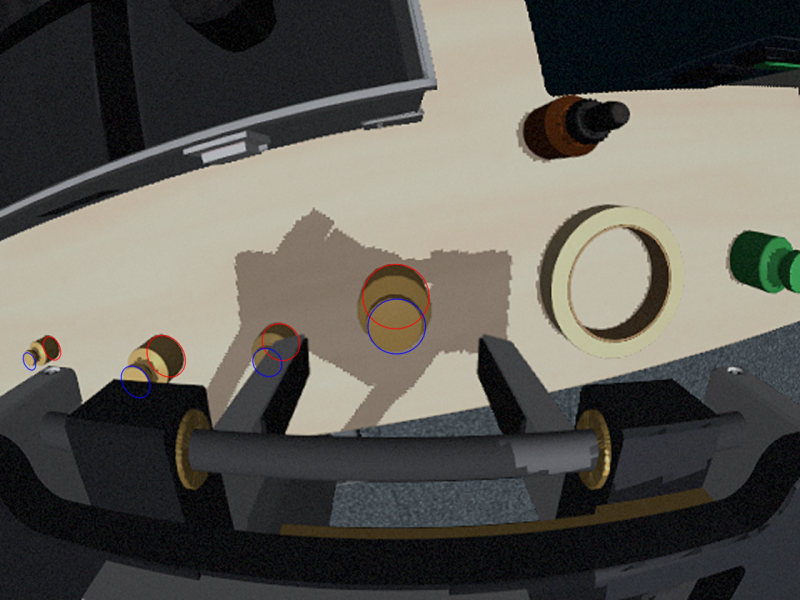

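Run:
```python
from w import *
W=dict(xl=(.4454,-.3564),m=(.4295,-.2757),l=(.4335,-.1864),s=(.456,-.0757))
R=[]
for k,(x,y) in W.items():
    d,h,b=SZ[k]; R+=[((x,y,0,d/2),(0,0,255)),((x,y,h,b/2),(255,0,0))]
overlay(R,"pics/w2.png",crop=(160,170,310,280),S=5)
```

```text
(no output)
```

View pics/w2.png

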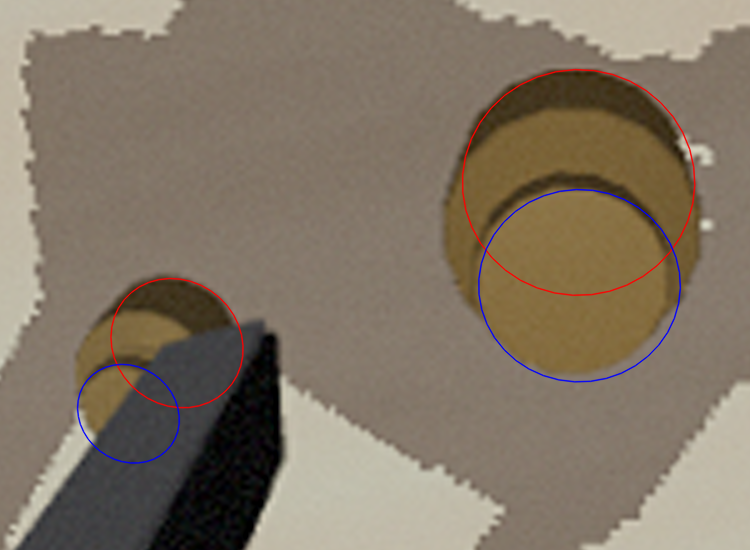

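The XL knob top at (573,282) lies on the model circle to within 1 mm, so I descend and grip.

>>> play_rows(translation=[[0,0,0.8],[0,0,0.8],[0,0,0.8],[0,0,0],[0,0,0],[0,0,0],[0,0,0],[0,0,0]], twist=[[0,0,0],[0,0,0],[0,0,0],[0,0,0],[0,0,0],[0,0,0],[0,0,0],[0,0,0]], gripper=[0.5,0.5,0.5,0.5,-1,-1,-1,-1])

```text
time: 3.45
tool_pos: [0.4455, -0.3567, 0.2106]
ee_rot: [3.14, -0.003, -0.192]
wrist_force: [0.1, 2.4, 1.0]
width: 0.0422
finger_force: 1.0
```

>>> play_rows(translation=[[0,0,0],[0,0,-0.5],[0,0,-1],[0,0,-1],[0,0,-0.5],[0,0,0],[0,0,0],[0,0,0]], twist=[[0,0,0],[0,0,0],[0,0,0],[0,0,-0.86],[0,0,-0.86],[0,0,-0.86],[0,0,-0.86],[0,0,-0.86]], gripper=[-1,-1,-1,-1,-1,-1,-1,-1])

```text
time: 4.25
tool_pos: [0.4448, -0.356, 0.3274]
ee_rot: [-3.14, 0.001, 0.242]
wrist_force: [0.3, 0.1, -4.1]
width: 0.0412
finger_force: 30.0
```

>>> play_rows(translation=[[0.393,-0.852,0],[0.393,-0.852,0],[0.393,-0.852,0],[0.393,-0.852,0],[0.393,-0.852,0],[0.393,-0.852,0],[0.393,-0.852,0]], twist=[[0,0,0],[0,0,0],[0,0,0],[0,0,0],[0,0,0],[0,0,0],[0,0,0]], gripper=[-1,-1,-1,-1,-1,-1,-1])

```text
time: 4.95
tool_pos: [0.4955, -0.0969, 0.3273]
ee_rot: [-3.141, 0.002, 0.238]
wrist_force: [1.2, -0.2, -4.2]
width: 0.0415
finger_force: 30.0
```

>>> play_rows(translation=[[0.393,-0.852,0],[0.393,-0.852,0],[0.393,-0.852,0],[0.393,-0.852,0],[0.393,-0.852,0],[0.393,-0.852,0],[0.393,-0.852,0],[0,0,0]], twist=[[0,0,0],[0,0,0],[0,0,0],[0,0,0],[0,0,0],[0,0,0],[0,0,0],[0,0,0]], gripper=[-1,-1,-1,-1,-1,-1,-1,-1])

```text
time: 5.75
tool_pos: [0.5463, 0.1633, 0.3269]
ee_rot: [-3.139, 0.002, 0.244]
wrist_force: [-0.5, -1.2, -5.4]
width: 0.041
finger_force: 30.0
```

Run:
```python
from w import *
P=dict(a=(.4967,.3627),b=(.5136,.2948),c=(.5294,.2265),d=(.5463,.1587))
overlay([((x,y,.013,.026),(0,0,255)) for x,y in P.values()],"pics/w3.png")
o=robot.get_obs(); print(o["tool_pos"],o["ee_rot"])
for n in ["pad_a","end_post"]: print([(np.round(d["centre"],3),round(d["score"],2)) for d in robot.spot_point(n,"wrist")])
```

```text
[0.54620461 0.16126524 0.3269115 ] [3.14157290e+00 3.11354608e-03 2.41798296e-01]
[(array([0.496, 0.361, 0.008]), 0.95), (array([0.511, 0.292, 0.01 ]), 0.78), (array([0.529, 0.228, 0.008]), 0.73), (array([0.552, 0.156, 0.014]), 0.6)]
[(array([0.563, 0.1  , 0.011]), 0.65)]
```

View pics/w3.png

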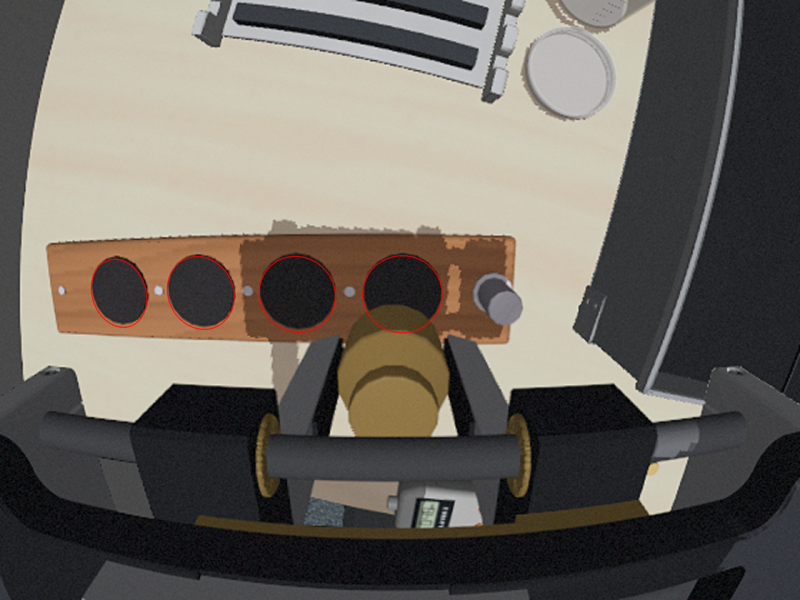

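The four pads, at (120,292), (201,292), (297,292) and (402,293), lie on the model circles to within about 1 mm, and the weight is held upright. Lowering now.

>>> play_rows(translation=[[0,0.06,0.8],[0,0,0.8],[0,0,0.6],[0,0,0.2],[0,0,0],[0,0,0]], twist=[[0,0,0],[0,0,0],[0,0,0],[0,0,0],[0,0,0],[0,0,0]], gripper=[-1,-1,-1,-1,-1,-1])

```text
time: 6.5
tool_pos: [0.5477, 0.1563, 0.2341]
ee_rot: [3.141, -0.002, 0.237]
wrist_force: [0.5, 1.6, -3.4]
width: 0.0411
finger_force: 30.0
```

>>> play_rows(translation=[[0,-0.06,0],[0,0,0.15],[0,0,0.07],[0,0,0],[0,0,0]], twist=[[0,0,0],[0,0,0],[0,0,0],[0,0,0],[0,0,0]], gripper=[-1,-1,-1,-1,-1])

```text
time: 7.0
tool_pos: [0.5465, 0.1592, 0.2238]
ee_rot: [3.141, 0.0, 0.238]
wrist_force: [-0.0, 0.4, -4.0]
width: 0.0409
finger_force: 30.0
```

>>> play_rows(translation=[[0,0,0.04],[0,0,0],[0,0,0],[0,0,0],[0,0,0],[0,0,-0.5],[0,0,-1],[0,0,-1]], twist=[[0,0,0],[0,0,0],[0,0,0],[0,0,0],[0,0,0],[0,0,0],[0,0,0],[0,0,0]], gripper=[-1,-1,0.15,0.15,0.15,0.15,0.15,0.15])

```text
time: 7.8
tool_pos: [0.5464, 0.1591, 0.3222]
ee_rot: [3.142, 0.002, 0.238]
wrist_force: [0.3, 0.6, 0.0]
width: 0.0542
finger_force: 0.0
```

>>> play_rows(translation=[[-0.4775,0.772,0],[-0.4775,0.772,0],[-0.4775,0.772,0],[-0.4775,0.772,0],[-0.4775,0.772,0],[-0.4775,0.772,0],[-0.4775,0.772,0],[-0.4775,0.772,0]], twist=[[0,0,0],[0,0,0],[0,0,0],[0,0,0],[0,0,0],[0,0,0],[0,0,0],[0,0,0]], gripper=[0.28,0.28,0.28,0.28,0.28,0.28,0.28,0.28])

```text
time: 8.6
tool_pos: [0.4557, -0.1182, 0.3225]
ee_rot: [3.141, -0.001, 0.238]
wrist_force: [0.3, -0.3, 0.1]
width: 0.0602
finger_force: 0.0
```

>>> play_rows(translation=[[-0.4775,0.772,0],[-0.4775,0.772,0],[0,0,0],[0,0,0],[0,0,0]], twist=[[0,0,0],[0,0,0],[0,0,0],[0,0,0],[0,0,0]], gripper=[0.28,0.28,0.28,0.28,0.28])

```text
time: 9.1
tool_pos: [0.434, -0.1852, 0.3223]
ee_rot: [-3.141, -0.0, 0.239]
wrist_force: [-0.9, -1.0, -1.1]
width: 0.0603
finger_force: 0.0
```

Run:
```python
from w import *
W=dict(m=(.4295,-.2757),l=(.4335,-.1864),s=(.456,-.0757))
R=[]
for k,(x,y) in W.items():
    d,h,b=SZ[k]; R+=[((x,y,0,d/2),(0,0,255)),((x,y,h,b/2),(255,0,0))]
overlay(R,"pics/w4.png",crop=(100,150,420,300),S=5)
o=robot.get_obs(); print(o["tool_pos"],o["ee_rot"])
```

```text
[ 0.43404851 -0.18498992  0.32227508] [-3.14137224e+00 -3.86850186e-04  2.39278241e-01]
```

View pics/w4.png

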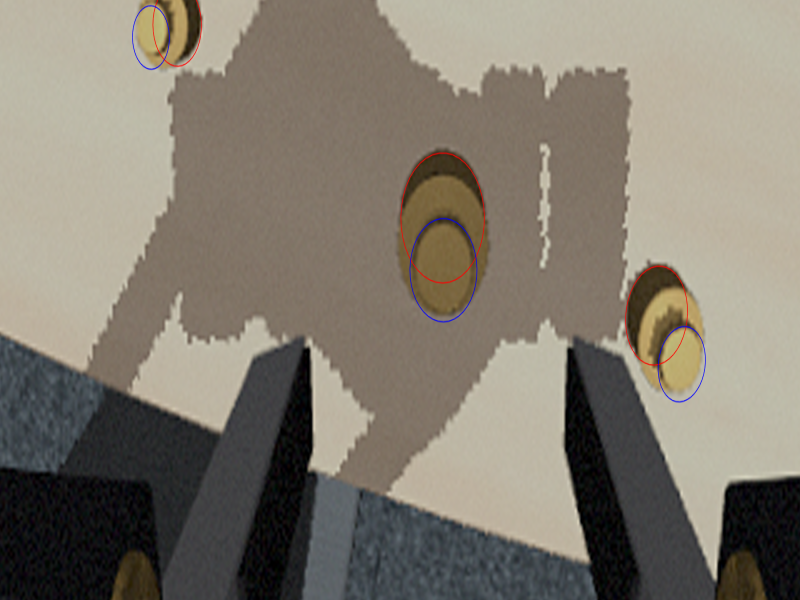

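L at (442,235) and M at (665,330) match the model circles; S at (165,30) sits about 1 mm further out in x. Gripping L.

>>> play_rows(translation=[[0,0,1],[0,0,1],[0,0,0.8],[0,0,0.19],[0,0,0],[0,0,0],[0,0,0],[0,0,0]], twist=[[0,0,0],[0,0,0],[0,0,0],[0,0,0],[0,0,0],[0,0,0],[0,0,0],[0,0,0]], gripper=[0.28,0.28,0.28,0.28,0.28,-1,-1,-1])

```text
time: 9.95
tool_pos: [0.4342, -0.186, 0.2038]
ee_rot: [3.14, -0.002, 0.238]
wrist_force: [-0.9, 0.3, 0.1]
width: 0.0394
finger_force: 0.0
```

>>> play_rows(translation=[[0,0,0],[0,0,0],[0,0,-0.5],[0,0,-1],[0,0,-1],[0,0,-0.5],[0,0,0]], twist=[[0,0,0],[0,0,0],[0,0,0],[0,0,0],[0,0,0],[0,0,0],[0,0,0]], gripper=[-1,-1,-1,-1,-1,-1,-1])

```text
time: 10.65
tool_pos: [0.4344, -0.1863, 0.3262]
ee_rot: [3.136, -0.005, 0.238]
wrist_force: [0.7, -0.5, -1.8]
width: 0.0315
finger_force: 30.0
```

>>> play_rows(translation=[[0.433,-0.861,0],[0.433,-0.861,0],[0.433,-0.861,0],[0.433,-0.861,0],[0.433,-0.861,0],[0.433,-0.861,0]], twist=[[0,0,0],[0,0,0],[0,0,0],[0,0,0],[0,0,0],[0,0,0]], gripper=[-1,-1,-1,-1,-1,-1])

```text
time: 11.25
tool_pos: [0.4855, 0.0409, 0.3198]
ee_rot: [-3.141, 0.004, 0.238]
wrist_force: [0.5, -0.2, -2.1]
width: 0.0311
finger_force: 30.0
```

>>> play_rows(translation=[[0.433,-0.861,0],[0.433,-0.861,0],[0.433,-0.861,0],[0.433,-0.861,0],[0.433,-0.861,0],[0,0,0],[0,0,0],[0,0,0]], twist=[[0,0,0],[0,0,0],[0,0,0],[0,0,0],[0,0,0],[0,0,0],[0,0,0],[0,0,0]], gripper=[-1,-1,-1,-1,-1,-1,-1,-1])

```text
time: 12.05
tool_pos: [0.5293, 0.2263, 0.3209]
ee_rot: [3.141, 0.003, 0.237]
wrist_force: [-0.3, 0.7, -2.4]
width: 0.031
finger_force: 30.0
```

>>> play_rows(translation=[[0,0,0.8],[0,0,0.8],[0,0,0.6],[0,0,0.3],[0,0,0.16],[0,0,0],[0,0,0],[0,0,0]], twist=[[0,0,0],[0,0,0],[0,0,0],[0,0,0],[0,0,0],[0,0,0],[0,0,0],[0,0,0]], gripper=[-1,-1,-1,-1,-1,-1,-1,-1])

```text
time: 12.85
tool_pos: [0.53, 0.227, 0.2172]
ee_rot: [-3.142, -0.002, 0.237]
wrist_force: [-0.3, 0.5, -2.2]
width: 0.0313
finger_force: 30.0
```

>>> play_rows(translation=[[0,0,0],[0,0,0],[0,0,0],[0,0,-0.5],[0,0,-1],[0,0,-1],[0,0,0]], twist=[[0,0,0],[0,0,0],[0,0,0],[0,0,0],[0,0,0],[0,0,0],[0,0,0]], gripper=[-0.06,-0.06,-0.06,-0.06,-0.06,-0.06,-0.06])

```text
time: 13.55
tool_pos: [0.5311, 0.2278, 0.3242]
ee_rot: [-3.141, -0.014, 0.238]
wrist_force: [0.0, -0.2, 0.4]
width: 0.0443
finger_force: 0.0
```

>>> play_rows(translation=[[-0.4125,0.894,0],[-0.4125,0.894,0],[-0.4125,0.894,0],[-0.4125,0.894,0],[-0.4125,0.894,0],[-0.4125,0.894,0],[-0.4125,0.894,0],[-0.4125,0.894,0]], twist=[[0,0,0],[0,0,0],[0,0,0],[0,0,0],[0,0,0],[0,0,0],[0,0,0],[0,0,0]], gripper=[0.1,0.1,0.1,0.1,0.1,0.1,0.1,0.1])

```text
time: 14.35
tool_pos: [0.468, -0.0833, 0.3158]
ee_rot: [-3.142, 0.0, 0.238]
wrist_force: [1.0, -0.1, 0.6]
width: 0.0519
finger_force: 0.0
```

>>> play_rows(translation=[[-0.4125,0.894,0],[-0.4125,0.894,0],[-0.4125,0.894,0],[-0.4125,0.894,0],[-0.4125,0.894,0],[0,0,0],[0,0,0],[0,0,0]], twist=[[0,0,0],[0,0,0],[0,0,0],[0,0,0],[0,0,0],[0,0,0],[0,0,0],[0,0,0]], gripper=[0.1,0.1,0.1,0.1,0.1,0.1,0.1,0.1])

```text
time: 15.15
tool_pos: [0.4308, -0.2744, 0.3159]
ee_rot: [-3.141, 0.0, 0.239]
wrist_force: [0.3, 0.4, 0.4]
width: 0.0514
finger_force: 0.0
```

>>> play_rows(translation=[[0,0,1],[0,0,1],[0,0,0.6],[0,0,0.26],[0,0,0],[0,0,0],[0,0,0],[0,0,0]], twist=[[0,0,0],[0,0,0],[0,0,0],[0,0,0],[0,0,0],[0,0,0],[0,0,0],[0,0,0]], gripper=[0.1,0.1,0.1,0.1,0.1,-1,-1,-1])

```text
time: 15.95
tool_pos: [0.4311, -0.2752, 0.2028]
ee_rot: [3.14, -0.001, 0.238]
wrist_force: [-0.3, -1.2, 0.5]
width: 0.0311
finger_force: 0.0
```

>>> play_rows(translation=[[0,0,0],[0,0,0],[0,0,-0.5],[0,0,-1],[0,0,-1],[0,0,-0.5],[0,0,0]], twist=[[0,0,0],[0,0,0],[0,0,0],[0,0,0],[0,0,0],[0,0,0],[0,0,0]], gripper=[-1,-1,-1,-1,-1,-1,-1])

```text
time: 16.65
tool_pos: [0.4313, -0.2758, 0.3258]
ee_rot: [3.135, -0.005, 0.238]
wrist_force: [-0.0, 0.3, -1.7]
width: 0.025
finger_force: 30.0
```

>>> play_rows(translation=[[0.359,-0.891,0],[0.359,-0.891,0],[0.359,-0.891,0],[0.359,-0.891,0],[0.359,-0.891,0],[0.359,-0.891,0],[0.359,-0.891,0],[0.359,-0.891,0]], twist=[[0,0,0],[0,0,0],[0,0,0],[0,0,0],[0,0,0],[0,0,0],[0,0,0],[0,0,0]], gripper=[-1,-1,-1,-1,-1,-1,-1,-1])

```text
time: 17.45
tool_pos: [0.4745, 0.0305, 0.3194]
ee_rot: [-3.141, 0.004, 0.238]
wrist_force: [1.0, 1.0, -0.8]
width: 0.0252
finger_force: 30.0
```

>>> play_rows(translation=[[0.359,-0.891,0],[0.359,-0.891,0],[0.359,-0.891,0],[0.359,-0.891,0],[0.359,-0.891,0],[0.359,-0.891,0],[0.359,-0.891,0],[0,0,0]], twist=[[0,0,0],[0,0,0],[0,0,0],[0,0,0],[0,0,0],[0,0,0],[0,0,0],[0,0,0]], gripper=[-1,-1,-1,-1,-1,-1,-1,-1])

```text
time: 18.25
tool_pos: [0.5135, 0.2987, 0.3185]
ee_rot: [-3.141, 0.004, 0.243]
wrist_force: [0.1, -1.3, -0.9]
width: 0.0252
finger_force: 30.0
```

>>> play_rows(translation=[[0,0,0],[0,0,0]], twist=[[0,0,0],[0,0,0]], gripper=[-1,-1])

```text
time: 18.45
tool_pos: [0.5139, 0.2942, 0.3202]
ee_rot: [3.14, 0.003, 0.237]
wrist_force: [-0.9, -0.4, -0.8]
width: 0.0249
finger_force: 30.0
```

Run:
```python
from w import *
P=dict(a=(.4967,.3627),b=(.5136,.2948),c=(.5294,.2265),d=(.5463,.1587))
overlay([((x,y,.013,.026),(0,0,255)) for x,y in P.values()]+[((*P["d"],.013,.021),(0,255,0)),((*P["c"],.013,.016),(0,255,0))],"pics/w5.png",crop=(20,120,440,330),S=3)
```

View pics/w5.png

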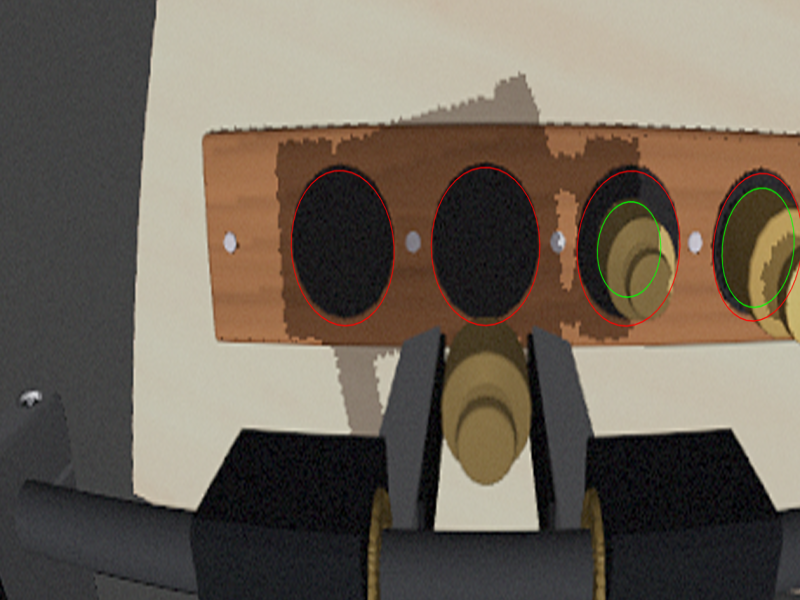

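XL on its pad at (758,247) and L at (628,249) both stand on the middle model circles. M is held upright at (486,400), so I lower it onto pad_b.

>>> play_rows(translation=[[0.02,0,0.8],[0,0,0.8],[0,0,0.6],[0,0,0.3],[0,0,0.16],[0,0,0],[0,0,0],[0,0,0]], twist=[[0,0,0],[0,0,0],[0,0,0],[0,0,0],[0,0,0],[0,0,0],[0,0,0],[0,0,0]], gripper=[-1,-1,-1,-1,-1,-1,-1,-1])

```text
time: 19.3
tool_pos: [0.5153, 0.2953, 0.2166]
ee_rot: [-3.141, -0.002, 0.237]
wrist_force: [-0.1, 1.0, -0.5]
width: 0.0253
finger_force: 30.0
```

>>> play_rows(translation=[[0,0,0],[0,0,0],[0,0,0],[0,0,-0.5],[0,0,-1],[0,0,-1],[0,0,0]], twist=[[0,0,0],[0,0,0],[0,0,0],[0,0,0],[0,0,0],[0,0,0],[0,0,0]], gripper=[-0.19,-0.19,-0.19,-0.19,-0.19,-0.19,-0.19])

```text
time: 20.0
tool_pos: [0.5162, 0.296, 0.3234]
ee_rot: [-3.139, -0.014, 0.238]
wrist_force: [0.6, 0.7, 1.0]
width: 0.0382
finger_force: 0.0
```

>>> play_rows(translation=[[-0.358,0.867,0],[-0.358,0.867,0],[-0.358,0.867,0],[-0.358,0.867,0],[-0.358,0.867,0],[-0.358,0.867,0],[-0.358,0.867,0],[-0.358,0.867,0]], twist=[[0,0,0],[0,0,0],[0,0,0],[0,0,0],[0,0,0],[0,0,0],[0,0,0],[0,0,0]], gripper=[-0.06,-0.06,-0.06,-0.06,-0.06,-0.06,-0.06,-0.06])

```text
time: 20.8
tool_pos: [0.4682, -0.0026, 0.3149]
ee_rot: [-3.142, 0.0, 0.238]
wrist_force: [0.8, -0.6, -0.1]
width: 0.0437
finger_force: 0.0
```

>>> play_rows(translation=[[-0.358,0.867,0],[-0.358,0.867,0],[0,0,0],[0,0,0],[0,0,0]], twist=[[0,0,0],[0,0,0],[0,0,0],[0,0,0],[0,0,0]], gripper=[-0.06,-0.06,-0.06,-0.06,-0.06])

```text
time: 21.3
tool_pos: [0.4574, -0.0747, 0.3151]
ee_rot: [-3.141, 0.0, 0.239]
wrist_force: [0.9, -0.3, 0.1]
width: 0.0442
finger_force: 0.0
```

Run:
```python
from w import *
W=dict(s=(.457,-.0757))
R=[]
for k,(x,y) in W.items():
    d,h,b=SZ[k]; R+=[((x,y,0,d/2),(0,0,255)),((x,y,h,b/2),(255,0,0))]
overlay(R,"pics/w6.png",crop=(200,150,360,270),S=5)
```

```text
(no output)
```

View pics/w6.png

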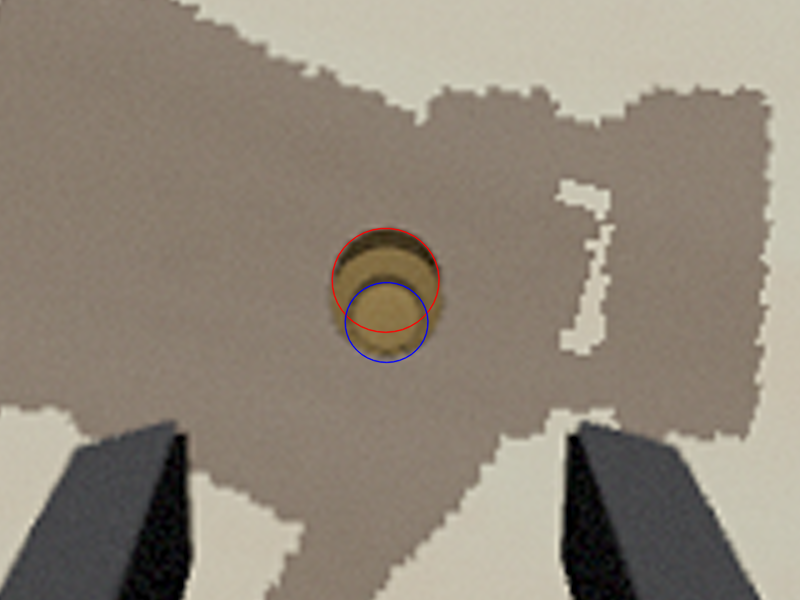

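S at (386,290) is centred on its model circles, so I descend and grip.

>>> play_rows(translation=[[0,0,1],[0,0,1],[0,0,0.6],[0,0,0.25],[0,0,0],[0,0,0],[0,0,0],[0,0,0]], twist=[[0,0,0],[0,0,0],[0,0,0],[0,0,0],[0,0,0],[0,0,0],[0,0,0],[0,0,0]], gripper=[-0.06,-0.06,-0.06,-0.06,-0.06,-1,-1,-1])

```text
time: 22.15
tool_pos: [0.4578, -0.0753, 0.2022]
ee_rot: [3.141, -0.001, 0.238]
wrist_force: [0.2, -0.1, 0.3]
width: 0.0236
finger_force: 0.0
```

>>> play_rows(translation=[[0,0,0],[0,0,0],[0,0,-0.5],[0,0,-1],[0,0,-1],[0,0,-0.5],[0,0,0]], twist=[[0,0,0],[0,0,0],[0,0,0],[0,0,0],[0,0,0],[0,0,0],[0,0,0]], gripper=[-1,-1,-1,-1,-1,-1,-1])

```text
time: 22.85
tool_pos: [0.4582, -0.0758, 0.3253]
ee_rot: [3.137, -0.007, 0.238]
wrist_force: [0.7, 0.0, -0.8]
width: 0.0188
finger_force: 30.0
```

>>> play_rows(translation=[[0.297,-0.868,0],[0.297,-0.868,0],[0.297,-0.868,0],[0.297,-0.868,0],[0.297,-0.868,0],[0.297,-0.868,0],[0.297,-0.868,0]], twist=[[0,0,0],[0,0,0],[0,0,0],[0,0,0],[0,0,0],[0,0,0],[0,0,0]], gripper=[-1,-1,-1,-1,-1,-1,-1])

```text
time: 23.55
tool_pos: [0.4803, 0.1817, 0.3189]
ee_rot: [3.141, 0.004, 0.238]
wrist_force: [0.3, -0.5, -1.6]
width: 0.0187
finger_force: 30.0
```

>>> play_rows(translation=[[0.297,-0.868,0],[0.297,-0.868,0],[0.297,-0.868,0],[0.297,-0.868,0],[0.297,-0.868,0],[0,0,0],[0,0,0],[0,0,0]], twist=[[0,0,0],[0,0,0],[0,0,0],[0,0,0],[0,0,0],[0,0,0],[0,0,0],[0,0,0]], gripper=[-1,-1,-1,-1,-1,-1,-1,-1])

```text
time: 24.35
tool_pos: [0.4977, 0.362, 0.3199]
ee_rot: [3.14, 0.003, 0.237]
wrist_force: [-0.1, 0.2, -0.0]
width: 0.0187
finger_force: 30.0
```

>>> play_rows(translation=[[0,0,0.8],[0,0,0.8],[0,0,0.6],[0,0,0.3],[0,0,0.16],[0,0,0],[0,0,0],[0,0,0]], twist=[[0,0,0],[0,0,0],[0,0,0],[0,0,0],[0,0,0],[0,0,0],[0,0,0],[0,0,0]], gripper=[-1,-1,-1,-1,-1,-1,-1,-1])

```text
time: 25.15
tool_pos: [0.4982, 0.363, 0.2162]
ee_rot: [-3.141, -0.002, 0.237]
wrist_force: [-0.0, 0.0, 0.4]
width: 0.019
finger_force: 30.0
```

>>> play_rows(translation=[[0,0,0],[0,0,0],[0,0,0],[0,0,-0.5],[0,0,-1],[0,0,-1],[0,0,-1],[0,0,0]], twist=[[0,0,0],[0,0,0],[0,0,0],[0,0,0],[0,0,0],[0,0,0],[0,0,0],[0,0,0]], gripper=[-0.32,-0.32,-0.32,-0.32,-0.32,-0.32,-0.32,-0.32])

```text
time: 25.95
tool_pos: [0.4986, 0.3636, 0.3635]
ee_rot: [-3.137, -0.014, 0.238]
wrist_force: [-0.0, 1.6, 0.7]
width: 0.0324
finger_force: 0.0
```

>>> play_rows(translation=[[-0.7,0.7,0],[-0.7,0.7,0],[-0.7,0.7,0],[-0.7,0.7,0],[0,0,0],[0,0,0]], twist=[[0,0,0],[0,0,0],[0,0,0],[0,0,0],[0,0,0],[0,0,0]], gripper=[-0.32,-0.32,-0.32,-0.32,-0.32,-0.32])

```text
time: 26.55
tool_pos: [0.4151, 0.2275, 0.3548]
ee_rot: [-3.141, -0.0, 0.237]
wrist_force: [0.9, 0.3, 0.2]
width: 0.0321
finger_force: 0.0
```

Run:
```python
from w import *
P=dict(a=(.4967,.3627),b=(.5136,.2948),c=(.5294,.2265),d=(.5463,.1587))
R=[((x,y,.013,.026),(0,0,255)) for x,y in P.values()]
for p,k in zip("dcba",["xl","l","m","s"]):
    d,h,b=SZ[k]; R+=[((*P[p],.013,d/2),(0,255,0)),((*P[p],.013+h,b/2),(255,0,0))]
overlay(R,"pics/w7.png")
im=robot.snapshot("top"); lab=cv2.cvtColor(im,cv2.COLOR_RGB2LAB)
overlay(R,"pics/w8.png",crop=(120,80,470,230),S=5)
```

```text
(no output)
```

View pics/w7.png

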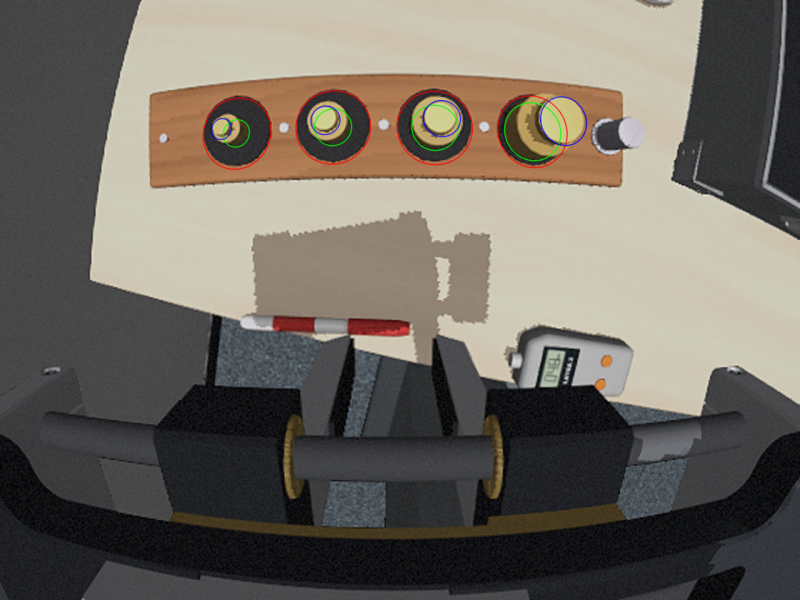

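View pics/w8.png

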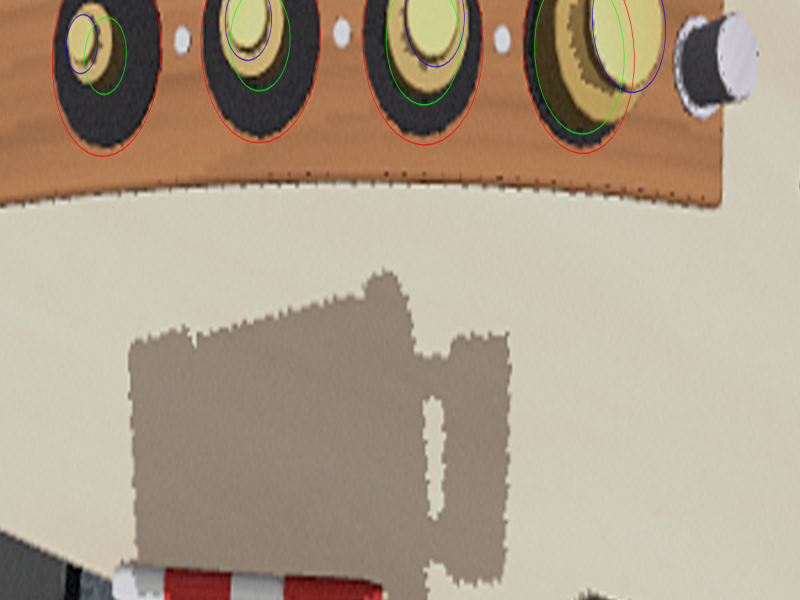

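The row (105,40), (255,30), (425,30), (590,60) reads S, M, L, XL towards the post. All four stand upright within 1–2 mm of their pad centres, and the gauge was not touched.

```bash
python3 -c "
from bench import robot
print(robot.close_job())"
```

```text
the job is handed in; nothing more can be done
None
```

The job is handed in: all four brass weights stand upright on the pads, largest next to the post and smallest farthest from it, each within about 1–2 mm of its pad's centre in the last picture, and the gauge and the green look-alike were left alone.

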